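Unlock the check-weight case and open its lid

TASK

The check-weight case on the bench is locked. Take the fork key from its stand, push its fork fully into the sloping lock and turn it anticlockwise as far as it goes, then put the key back upright, fully down in its stand. Then lift the lid until it rests fully open on its stop and let go, leaving the bottle, the beaker and the stopwatch where they are.

Things in the scene. Friction and masses are not known exactly. Their poses are not given: they have to be found in the camera images.
- key: Loose steel fork key, 94 mm tall, 0.12 kg; starts upright in its stand. Origin: centre of the fork's tip, z up the shank. Fork: lowest 16 mm, two prongs within a 25 mm circle, either side of a slot 9 mm wide along x. Round body 24 mm across from z = 16 to 44, shank 14 mm above it
- stand_floor (a point): Centre of the floor of the hole in the key stand, 6 mm above the bench, z up; the key's origin is here when it is home. The stand is fixed: a grey block 54 x 54 mm on a 66 mm foot, 40 mm high; the hole is 28 mm across, 34 mm deep, with a 3 mm chamfer. The key may stand in it at any turn
- lock_seat (a point): On the lock's axis, at the floor of its well, where the fork's tip comes when fully in. z points out along the axis, leaning 35 degrees from vertical toward the case's front; the key goes in along it. x is the direction of the tongue, 5 mm thick, 22 long, 13 high, that stands on this floor and that the slot straddles, with 0.3 rad of play each way; point and tongue turn with the lock
- lock (a joint): Angle of the lock: 0 to 0.1 rad locked (its latch arm, below the steel block, points at the lid and lies over a tab of it), 1.15 rad unlocked, at its stop (the arm points left, as one faces the front). Grows anticlockwise as seen looking into the well. Resists with 0.06 Nm; stays where it is left
- lid_bar (a point): Middle of the lid's round pull bar, 10 mm thick, 90 mm long along the hinge direction, in front of the lid's front edge with a clear gap of 39 mm behind it. Turns with the lid; 76 mm above the bench when shut
- lid_hinge (a point): Fixed point on the lid's hinge line, middle of the case's back edge, 70 mm up. Axes of the case: -x to its front (bar and lock side, turned to the robot's left), y along the hinge. The case is a fixed grey box 110 mm deep (x), 200 wide (y), 82 high with lid. Shut, the bar's middle is at x = -155, y = -30, z = 6 mm from here; the lock is on the +y side
- lid (a joint): Opening angle of the lid: 0 shut, 1.22 rad on its stop (still leaning 20 degrees over the case). Lifting takes a few newtons; a spring carries it to the stop and holds it there from about 0.75 rad on; let go below about 0.45 it falls shut
- bottle: Bystander: sample bottle with screw cap, 42 mm across, 90 mm high. Origin under its middle
- beaker: Bystander: small clear beaker, 52 mm across, 68 mm high. Origin under its middle
- stopwatch: Bystander: round stopwatch lying flat, 72 x 55 x 17 mm. Origin under its middle
- key_handle (a point): Middle of the key's crossbar handle, 85 mm above the fork's tip: 62 mm long along the key's x (parallel to the slot), 12 mm thick in y (grip it across y), 18 mm high
- lock_mouth (a point): Fixed: centre of the mouth of the lock's round well, 22 mm out from its floor along the axis (z, out). The well is 28 mm across with a 3 mm chamfer, in a steel block 46 x 46 mm at the left end of the case's front (as one faces it)

How it is judged:
On the way, in this order (a step that is already met when the one before it is completed fails the run):
1. the fork is fully in the lock, which is still locked (distance between key and lock_seat below 0.009 m and value of joint lock below 0.45 rad), for 0.1 s.
2. with the key fully in, the lock is turned to its stop (distance between key and lock_seat below 0.009 m and value of joint lock above 1.05 rad), for 0.1 s.
3. the key stands let go in its stand, the lid still shut (horizontal distance between key and stand_floor below 0.008 m and z of key in the frame of stand_floor below 0.006 m and angle between key's own z axis and vertical below 0.2 rad and contact force between the fingers and key below 0.3 N and value of joint lid below 0.15 rad), for 0.2 s.
4. the lid is open on its stop (value of joint lid above 1.17 rad), for 0.2 s.
At the end, for the whole second after the job is handed in: The lid rests on its stop (over 1.17 of 1.22 rad), still; the lock is unlocked (over 1.0 of 1.15 rad); the key stands fully down in its stand (fork tip within 8 mm of the middle of the hole's floor and 6 mm of its height, under 0.2 rad from upright), let go and at rest (value of joint lid above 1.17 rad and velocity of joint lid between -0.05 and 0.05 rad/s and value of joint lock above 1 rad and horizontal distance between key and stand_floor below 0.008 m and z of key in the frame of stand_floor below 0.006 m and angle between key's own z axis and vertical below 0.2 rad and contact force between the fingers and key below 0.3 N and linear speed of key below 0.03 m/s); the robot touches nothing.
It fails at once if the bottle is moved by more than 30 mm or tipped (distance of bottle from where it was at the start of the episode above 0.03 m or angle between bottle's own z axis and vertical above 0.4 rad).
It fails at once if the beaker is moved by more than 30 mm or tipped (distance of beaker from where it was at the start of the episode above 0.03 m or angle between beaker's own z axis and vertical above 0.4 rad).
It fails at once if the stopwatch is moved by more than 30 mm or tipped (distance of stopwatch from where it was at the start of the episode above 0.03 m or angle between stopwatch's own z axis and vertical above 0.4 rad).
It also fails if it takes over 61 s, if anything falls off the work surface, if the arm or the gripper's body presses on something with over 40 N, if the wrist force passes 120 N, or if a joint passes its speed limit or range.

ROBOT

A 6-joint arm with a two-finger parallel gripper is mounted at the origin on a cart in front of the work surface, level with it; the furniture and walls round the work are solid. World frame = base frame: x ahead of the robot, y to its left, z up, the work surface at z = 0. Lengths are in m, angles in rad, forces in N, time in s.
With the tool pointing down it reaches from about 0.3 to 0.875 m from the base axis. Payload 4.2 kg.
Tool frame: the origin (TCP) lies at the very end of the fingers, on their centre line; the grasp point (between the pads) lies 19 mm behind it; z points along the fingers, y is the line along which they close (so a half turn about z gives the same grasp; the last joint's range is limited). The gripper opens to 85 mm and grips with 20 to 120 N. Pads are 22 mm wide; open, the fingers measure 114 mm over their backs; the gripper's body (76 mm by 85 mm) begins 54 mm behind the grasp point. The pads swing forward as they close: fully open they stand 13 mm farther back than shut.
Start: joints at [-1.202, 0.32, 1.565, -0, 1.257, -0.02], TCP at [0.218, -0.532, 0.231] pointing down, gripper open.
Joint ranges: [-3.11, 3.11], [-0.84, 2.01], [0.21, 2.61], [-1.34, 4.49], [0.05, 2.63], [-2.56, 2.56]. Speed limits (rad/s): [2.57, 2.57, 3.14, 3.14, 3.14, 3.14].

INTERFACE

Orientations are given as a rotation vector (axis times angle).
In Python, from cell import state, capture, hand_in, boxes_of gives the robot as it stands.
- The arm moves only by the tool jog_arm, never from a script. Its argument "motion" is a list of rows, each an object with "offset": the shift along the tool's x, y, z normalised to -1 to 1, where 1 is 0.1 m, a list of three; "rotation": the turn, a rotation vector about the tool's x, y, z normalised to -1 to 1, where 1 is 180 degrees, a list of three; "hand": the gripper command: -1 is fully open, 1 is shut, values between are in proportion. A call has 1 to 8 rows; each row is the pose to reach, as a shift and turn from the pose commanded when the call began, along the tool's axes at that moment, turning the shorter way round; what a row does not reach only later rows make up. A row lasts 1/8 s, in which the tool goes at most 62.5 mm and 10.7 degrees, less where a joint would pass 70% of its speed; a pose out of reach is approached as far as the arm can. A call with a number of a shift or a turn outside -1 to 1 is refused whole. A call with a gripper value outside its range is refused whole. The fingers move at their own pace and stop on an object; "grip_force" is the grip in N (left out, the last holds). Time passes only in rows, so rows that repeat a pose let the fingers close. It gives the time, the measured TCP pose, the force, the opening and the grip force at its end, in the units of the state.
- state(): the state, without advancing time (a new reading comes with each control period).
- capture(name): name is "scene" or "top" or "wrist"; returns a dict with "color" (384x512x3 uint8, red, green, blue), "range_z" (384x512 float32, m along the optical axis (not along the pixel's ray), 0 where there is no reading), "mtx" (3x3 intrinsics, pixels), "R" (3x3) and "t" (3): a world point X has camera coordinates R X + t; the wrist camera has in their place "hand_eye" (4x4, takes a point from camera to tool coordinates, whose origin is the TCP and whose axes are the flange's). Camera axes: x right, y down, z forward; pixel columns grow to the right and rows downward; lengths in m; the calibration is good to about 2 mm. A picture is of the moment at which its call begins: read the wrist's pose just before it.
- hand_in(): hands the job in; it is judged then, once.
Trained networks look in the newest picture that a camera, given by its name, has taken for a name from the list of things; names that differ only in an ending like _2 or _b are one class to them, and where a whole thing is asked for, a point or a joint stands for the part that bears it (a point fixed in the world has none). Each returns a list of dicts, best first, with "p" (0 to 1); they miss things now and then, are a little off and sometimes report something else, mostly with a low value. They report only what shows in the picture. A call takes as long as a camera call.
- boxes_of(camera, name): "position" ([row, column] in pixels, amid what is visible of it).
The state is a dict: "time_s": time; "qpos": joint angles; "qvel": joint speeds; "joint_torque": joint torques, N m; "eef_pos": TCP position; "tcp_rot": TCP orientation; "wrist_force": force on the tool from outside, world axes, zero at the start; "moment": the same for the moment, N m; "grip_width": finger opening in m; "grasp_force": force on a finger pad.
Only numpy, scipy, OpenCV 4.12 (cv2) and the standard library are available. Lean on these libraries where they do the work, as an engineer would, in place of code of your own. Each camera call takes 0.05 s, during which the arm holds its last target. There are 200 camera calls.

## Working session

There is one attempt and no reset: what is moved stays moved. The work goes in short steps, Python scripts to look and compute and a tool call to move; the robot and the scene stay as the last step left them, time stands still between calls to the robot, and variables do not carry over. Pictures are saved under pics/ and viewed, at most 10 in all, crops included, and the job is handed in when it is done.

Besides the shell and the picture viewer there is one more tool, called after ">>>" by a JSON object that holds its "fn" and its "kwargs". jog_arm: Moves the arm, as the interface text tells. Scaled input: -1 to 1 covers 0.1 m each way for a shift and 180 degrees each way for a turn. Its arguments: {"type":"object","properties":{"motion":{"type":"array","items":{"type":"object","properties":{"offset":{"type":"array","items":{"type":"number"}},"rotation":{"type":"array","items":{"type":"number"}},"hand":{"type":"number"}}}},"grip_force":{"type":"number"}},"required":["motion"]}

```bash
ls; mkdir -p pics; cat > h.py <<'E'
import numpy as np, cv2
from scipy.spatial.transform import Rotation as Ro
from cell import state, capture, hand_in, boxes_of
def cloud(c,T=None):
    z=c["range_z"]; K=c["mtx"]; v,u=np.mgrid[:z.shape[0],:z.shape[1]]
    P=np.stack([(u-K[0,2])/K[0,0]*z,(v-K[1,2])/K[1,1]*z,z],-1)
    if T is not None: W=P@T[:3,:3].T+T[:3,3]
    else: W=(P-c["t"])@c["R"]
    W[z==0]=np.nan
    return W
def wristT(s,c):
    T=np.eye(4);T[:3,:3]=Ro.from_rotvec(s["tcp_rot"]).as_matrix();T[:3,3]=s["eef_pos"]
    return T@c["hand_eye"]
E
python3 - <<'E'
from h import *
np.set_printoptions(precision=4,suppress=True)
s=state();print({k:np.round(v,4) for k,v in s.items()})
ims=[]
for n in("scene","top"):
    c=capture(n);W=cloud(c);np.savez(f"{n}.npz",W=W,**c);ims.append(c["color"])
    for o in("key","key_handle","stand_floor","lock","lock_mouth","lid_bar","lid","bottle","beaker","stopwatch"):
        try:
            for b in boxes_of(n,o)[:2]:
                r,q=map(int,b["position"]);print(n,o,b["p"],r,q,np.nanmedian(W[r-1:r+2,q-1:q+2].reshape(-1,3),0))
        except Exception as e:print(o,e)
    cv2.imwrite(f"pics/{n}.png",c["color"][...,::-1])
print(state()["time_s"])
E
```

```text
pics
{'time_s': np.float64(0.0), 'qpos': array([-1.202 ,  0.3203,  1.5657, -0.    ,  1.2574, -0.02  ]), 'qvel': array([-0.0015,  0.001 , -0.0006,  0.0004,  0.0006,  0.0006]), 'joint_torque': array([  0.    , -41.5514, -23.4157,   0.    ,   0.0082,   0.    ]), 'eef_pos': array([ 0.2178, -0.5316,  0.2305]), 'tcp_rot': array([-3.0807, -0.6065,  0.0005]), 'wrist_force': array([ 0.1319, -0.2719,  0.2942]), 'moment': array([0.0157, 0.0023, 0.0026]), 'grasp_force': np.float64(0.0), 'grip_width': np.float64(0.0852)}
scene stand_floor 0.87 226 204 [0.5099 0.3593 0.0315]
scene lock_mouth 0.54 197 246 [0.5193 0.1745 0.064 ]
scene lid_bar 0.9 182 275 [0.5109 0.0467 0.082 ]
scene lid 0.56 184 275 [0.5012 0.0577 0.082 ]
scene bottle 0.73 228 150 [0.5876 0.5056 0.05  ]
scene beaker 0.72 248 177 [0.4418 0.503  0.0587]
scene stopwatch 0.52 227 150 [0.5869 0.5048 0.0507]
top key 0.53 198 295 [0.528  0.0465 0.0839]
top stand_floor 0.6 203 204 [0.5227 0.3217 0.0377]
top stand_floor 0.6 199 295 [0.5251 0.0467 0.0839]
top lock 0.59 190 263 [0.5549 0.1402 0.0753]
top lock_mouth 0.85 196 261 [0.5364 0.1466 0.0888]
top lock_mouth 0.15 198 199 [0.5351 0.3291 0.0956]
top lid 0.61 205 297 [0.5073 0.0414 0.0852]
top lid 0.31 197 260 [0.5338 0.1496 0.0832]
top bottle 0.72 181 151 [0.592  0.4752 0.0683]
top bottle 0.48 198 197 [0.535  0.3334 0.0993]
top beaker 0.64 227 150 [0.4534 0.4979 0.0061]
top stopwatch 0.71 224 382 [ 0.4438 -0.2248  0.0141]
1.1
```

View pics/scene.png

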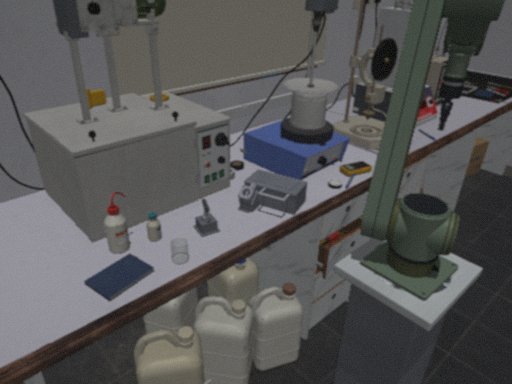

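View pics/top.png

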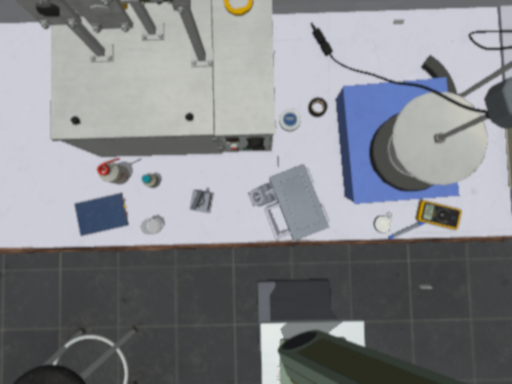

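The scene picture shows the key in its stand near (205,220) and the case near (272,190). In the top view the stand is at (201,200), the lock block at (262,193), the bar at (277,220), the bottle at (151,181), the beaker at (152,226) and the stopwatch at (383,224). The pixels here are coarse, so I'll move the wrist camera closer.

```bash
python3 - <<'E'
from h import *
np.set_printoptions(precision=4,suppress=True)
s=state();c=capture("wrist");print(c["hand_eye"],c["mtx"]);print(Ro.from_rotvec(s["tcp_rot"]).as_matrix())
d=np.load("top.npz");W=d["W"];m=(W[...,2]>0.02)&(W[...,2]<0.15)
cr=d["color"][150:250,130:340,::-1]
cv2.imwrite("pics/topc.png",cv2.resize(cr,None,fx=3.8,fy=3.8,interpolation=cv2.INTER_CUBIC))
E
```

```text
[[-0.002  -0.9521 -0.3057  0.0795]
 [ 1.     -0.0022  0.0004  0.0007]
 [-0.0011 -0.3057  0.9521 -0.1417]
 [ 0.      0.      0.      1.    ]] [[331.6705   0.     258.6351]
 [  0.     331.6705 188.1863]
 [  0.       0.       1.    ]]
[[ 0.9254  0.3791  0.    ]
 [ 0.3791 -0.9254 -0.0001]
 [-0.      0.0001 -1.    ]]
```

View pics/topc.png

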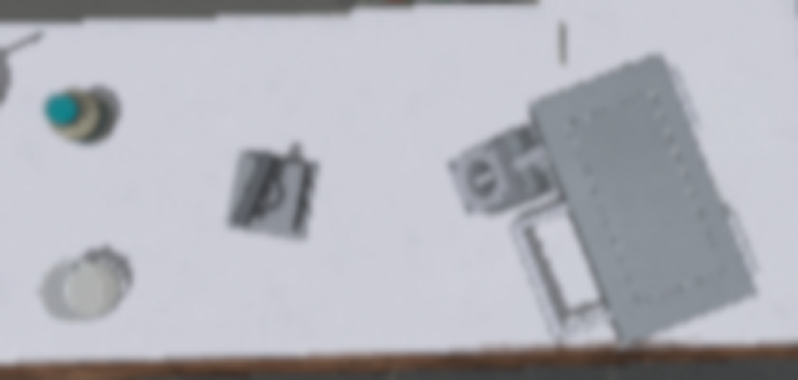

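>>> {"fn": "jog_arm", "kwargs": {"motion": [{"offset":[0.77,-1,-0.15],"rotation":[0,0,0],"hand":-1},{"offset":[0.77,-1,-0.15],"rotation":[0,0,0],"hand":-1},{"offset":[0.77,-1,-0.15],"rotation":[0,0,0],"hand":-1}]}}

```text
time_s: 1.52
eef_pos: [0.2518, -0.4073, 0.2472]
tcp_rot: [3.081, 0.612, 0.001]
wrist_force: [0.2, 0.2, 0.4]
grip_width: 0.0856
grasp_force: 0.0
```

>>> {"fn": "jog_arm", "kwargs": {"motion": [{"offset":[0.77,-1,-0.15],"rotation":[0,0,0],"hand":-1},{"offset":[0.77,-1,-0.15],"rotation":[0,0,0],"hand":-1},{"offset":[0.77,-1,-0.15],"rotation":[0,0,0],"hand":-1}]}}

```text
time_s: 1.9
eef_pos: [0.2853, -0.2866, 0.2621]
tcp_rot: [3.08, 0.613, 0.002]
wrist_force: [0.1, -0.9, 0.3]
grip_width: 0.085
grasp_force: 0.0
```

>>> {"fn": "jog_arm", "kwargs": {"motion": [{"offset":[0.77,-1,-0.15],"rotation":[0,0,0],"hand":-1},{"offset":[0.77,-1,-0.15],"rotation":[0,0,0],"hand":-1},{"offset":[0.77,-1,-0.15],"rotation":[0,0,0],"hand":-1}]}}

```text
time_s: 2.28
eef_pos: [0.3193, -0.1653, 0.2769]
tcp_rot: [3.079, 0.616, 0.002]
wrist_force: [0.2, -1.4, 0.3]
grip_width: 0.0854
grasp_force: 0.0
```

>>> {"fn": "jog_arm", "kwargs": {"motion": [{"offset":[0.77,-1,-0.15],"rotation":[0,0,0],"hand":-1},{"offset":[0.77,-1,-0.15],"rotation":[0,0,0],"hand":-1},{"offset":[0.77,-1,-0.15],"rotation":[0,0,0],"hand":-1}]}}

```text
time_s: 2.65
eef_pos: [0.3531, -0.0436, 0.2917]
tcp_rot: [3.08, 0.616, 0.002]
wrist_force: [-0.5, -0.9, -0.4]
grip_width: 0.0854
grasp_force: 0.0
```

>>> {"fn": "jog_arm", "kwargs": {"motion": [{"offset":[0.77,-1,-0.15],"rotation":[0,0,0],"hand":-1},{"offset":[0.77,-1,-0.15],"rotation":[0,0,0],"hand":-1},{"offset":[0.77,-1,-0.15],"rotation":[0,0,0],"hand":-1}]}}

```text
time_s: 3.02
eef_pos: [0.3867, 0.0775, 0.3062]
tcp_rot: [3.081, 0.612, 0.001]
wrist_force: [-0.5, 0.0, 0.3]
grip_width: 0.0858
grasp_force: 0.0
```

>>> {"fn": "jog_arm", "kwargs": {"motion": [{"offset":[0.77,-1,-0.15],"rotation":[0,0,0],"hand":-1},{"offset":[0.77,-1,-0.15],"rotation":[0,0,0],"hand":-1},{"offset":[0.77,-1,-0.15],"rotation":[0,0,0],"hand":-1}]}}

```text
time_s: 3.4
eef_pos: [0.4204, 0.1985, 0.3206]
tcp_rot: [3.081, 0.608, -0.0]
wrist_force: [-0.1, -0.7, -0.1]
grip_width: 0.0854
grasp_force: 0.0
```

```bash
python3 - <<'E'
from h import *
np.set_printoptions(precision=4,suppress=True)
s=state();print(s["time_s"],s["qpos"],s["eef_pos"],s["tcp_rot"])
c=capture("wrist");T=wristT(s,c);W=cloud(c,T);np.savez("w1.npz",W=W,T=T,**c)
for o in("key","key_handle","stand_floor","lock_mouth","lid_bar"):
    for b in boxes_of("wrist",o)[:2]:
        r,q=map(int,b["position"]);print(o,b["p"],r,q,W[r,q])
cv2.imwrite("pics/w1.png",cv2.resize(c["color"][...,::-1],(800,600),interpolation=cv2.INTER_CUBIC))
E
```

```text
3.4 [ 0.417   0.0964  1.6323 -0.0009  1.4132  1.5981] [0.4204 0.1985 0.3206] [ 3.0812  0.6082 -0.0002]
key 0.71 12 171 [0.5225 0.3332 0.094 ]
key 0.51 117 417 [0.5266 0.0487 0.084 ]
key_handle 0.89 12 174 [0.524  0.332  0.0885]
key_handle 0.31 120 420 [0.525  0.0438 0.0838]
stand_floor 0.97 24 200 [0.5273 0.3138 0.0407]
lock_mouth 0.69 65 346 [0.545  0.148  0.0874]
lid_bar 0.74 116 417 [0.5275 0.0496 0.0847]
```

View pics/w1.png

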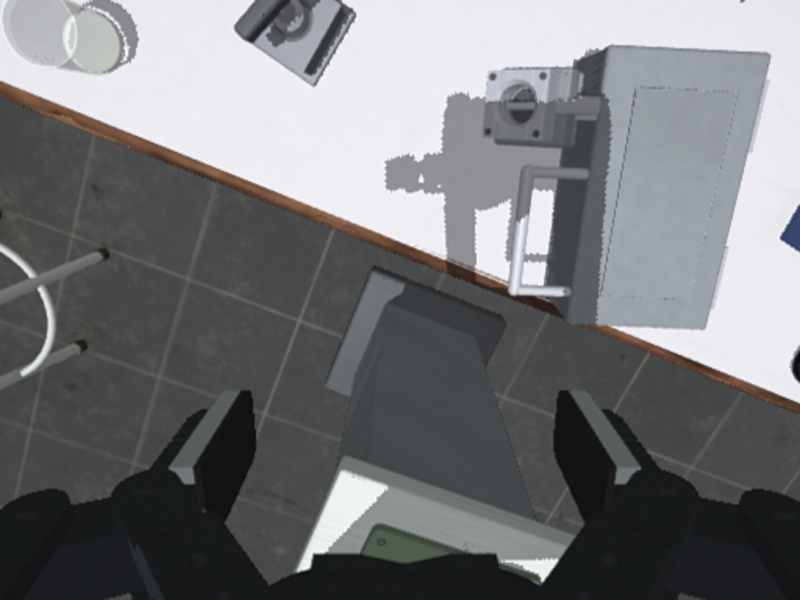

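The wrist picture (800x600) shows the key handle at about (265,20), the stand at (295,25), the lock well at (520,102) with its tongue, and the pull bar from (527,170) to (512,292). I'll move forward for a full view.

>>> {"fn": "jog_arm", "kwargs": {"motion": [{"offset":[0.9,-0.5,0],"rotation":[0,0,0],"hand":-1},{"offset":[0.9,-0.5,0],"rotation":[0,0,0],"hand":-1},{"offset":[0.9,-0.5,0],"rotation":[0,0,0],"hand":-1}]}}

```text
time_s: 4.08
eef_pos: [0.4836, 0.2789, 0.3203]
tcp_rot: [3.082, 0.607, -0.002]
wrist_force: [-0.9, -0.2, -0.4]
grip_width: 0.0857
grasp_force: 0.0
```

```bash
python3 - <<'E'
from h import *
np.set_printoptions(precision=4,suppress=True)
s=state();print(s["time_s"],s["qpos"],s["eef_pos"],s["tcp_rot"])
c=capture("wrist");T=wristT(s,c);W=cloud(c,T);np.savez("w2.npz",W=W,T=T,**c)
print("bench z",np.nanmedian(W[...,2][(abs(W[...,2])<.01)]))
for o in("key","key_handle","stand_floor","lock_mouth","lid_bar"):
    for b in boxes_of("wrist",o)[:1]:
        r,q=map(int,b["position"]);print(o,b["p"],r,q,W[r,q])
Z=W[...,2];R=np.linalg.norm(W[...,:2]-[.53,.33],axis=-1)
def rect(m):
    p=(W[m][:,:2]*1e3).astype(np.float32);return m.sum(),cv2.minAreaRect(p)
print("stand top",rect((abs(Z-.040)<.004)&(R<.08)))
m=(Z>.085)&(R<.08);print("handle",rect(m),W[m].mean(0))
L=np.linalg.norm(W[...,:2]-[.49,0],axis=-1)
print("lid top",rect((abs(Z-.083)<.006)&(L<.2)))
cv2.imwrite("pics/w2.png",cv2.resize(c["color"][:250,100:480,::-1],None,fx=2.1,fy=2.1,interpolation=cv2.INTER_CUBIC))
E
```

```text
4.075 [ 0.5026  0.2519  1.4387 -0.0002  1.4521  1.6847] [0.4836 0.2789 0.3203] [ 3.0819  0.6067 -0.0015]
bench z -0.0009964478227310059
key 0.49 88 240 [0.5442 0.3237 0.0976]
key_handle 0.77 92 227 [0.5353 0.3348 0.0993]
stand_floor 0.77 86 242 [0.5468 0.3224 0.0973]
lock_mouth 0.96 139 382 [0.5528 0.1539 0.0845]
lid_bar 0.74 193 450 [0.526  0.0453 0.0825]
stand top (np.int64(1317), ((534.1906127929688, 334.52978515625), (53.966007232666016, 54.09937286376953), 78.38807678222656))
handle (np.int64(21572), ((498.710205078125, 315.983154296875), (90.98623657226562, 99.91250610351562), 55.99909973144531)) [0.4857 0.3096 0.3787]
lid top (np.int64(15716), ((509.6258544921875, 61.600135803222656), (201.74501037597656, 168.19900512695312), 19.727760314941406))
```

View pics/w2.png

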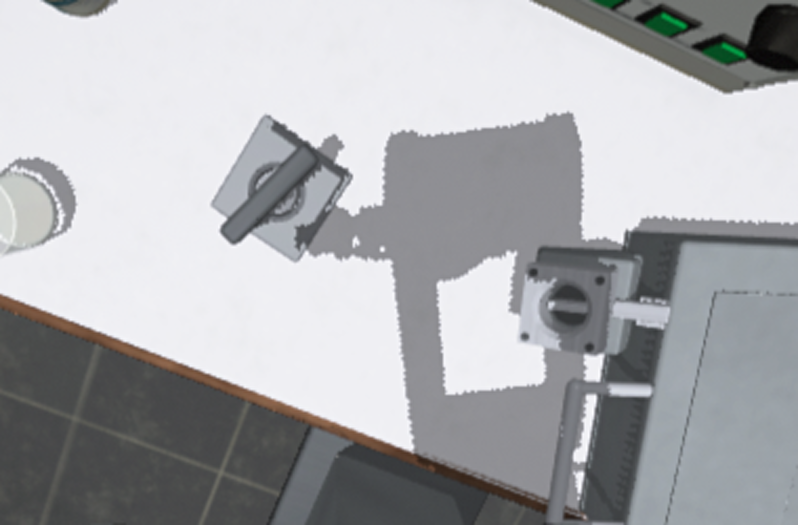

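The crop shows the handle from (232,235) to (310,155) over the stand, and the lock well at (568,306) with its tongue lying along the case's depth axis.

```bash
python3 - <<'E'
from h import *
np.set_printoptions(precision=4,suppress=True)
d=np.load("w2.npz");W=d["W"];Z=W[...,2]
def rect(m):
    p=(W[m][:,:2]*1e3).astype(np.float32);return m.sum(),cv2.minAreaRect(p)
R=np.linalg.norm(W[...,:2]-[.534,.3345],axis=-1)
m=(Z>.088)&(Z<.11)&(R<.05);print("handle",rect(m),W[m].mean(0))
p=W[m][:,:2];e=np.linalg.svd(p-p.mean(0),full_matrices=False)[2][0];print("dir",np.degrees(np.arctan2(e[1],e[0])))
# case frame
a=np.radians(19.73);yc=np.array([np.cos(a),np.sin(a),0]);xc=np.array([np.sin(a),-np.cos(a),0])
u=W@xc;v=W@yc;
ml=(Z>.079)&(Z<.09)&(np.linalg.norm(W[...,:2]-[.49,0],axis=-1)<.2)
big=ml&(v>np.nanpercentile(v[ml],2))
print("lid u",np.nanpercentile(u[ml],[0,.2,1,50,99,100]),"v",np.nanpercentile(v[ml],[0,.2,1,99,99.8,100]))
# block face: points near (.55,.155), fit plane
B=(np.linalg.norm(W[...,:2]-[.553,.157],axis=-1)<.035)&(Z>.05)&(Z<.11)
zl=np.array([-np.sin(a)*np.sin(np.radians(35)),np.cos(a)*np.sin(np.radians(35)),np.cos(np.radians(35))])
xl=np.cross(yc,zl);h=W@zl
hist=np.histogram(h[B],bins=np.arange(h[B].min(),h[B].max()+.002,.002));k=hist[0].argmax();print(list(zip(hist[1].round(3),hist[0])))
h0=np.median(h[B&(abs(h-hist[1][k]-.001)<.003)]);F=B&(abs(h-h0)<.003)
P=np.stack([W[F]@xl,W[F]@yc],1);print("h0",h0,"rect",cv2.minAreaRect((P*1e3).astype(np.float32)))
q=W[F];n=np.linalg.svd(q-q.mean(0),full_matrices=False)[2][2];print("normal",n*np.sign(n[2]),zl)
r=cv2.minAreaRect((P*1e3).astype(np.float32))[0];M=xl*r[0]/1e3+yc*r[1]/1e3+zl*h0;print("mouth",M)
# tongue: deeper points
mm=np.stack([(W@xl)-r[0]/1e3,(W@yc)-r[1]/1e3,h-h0],-1);t=(np.hypot(mm[...,0],mm[...,1])<.012)&(mm[...,2]<-.006)&(mm[...,2]>-.014)
t0=mm[t];print("tongue",t.sum(),t0.mean(0),t0.min(0),t0.max(0));e=np.linalg.svd(t0[:,:2]-t0[:,:2].mean(0))[2][0];print(np.degrees(np.arctan2(e[1],e[0])))
E
```

```text
handle (np.int64(683), ((534.3998413085938, 334.5478210449219), (11.736252784729004, 61.352622985839844), 65.46147918701172)) [0.5351 0.334  0.0987]
dir 155.60112978938292
lid u [0.0318 0.0361 0.0399 0.1352 0.1951 0.1982] v [0.3996 0.401  0.4035 0.5993 0.6008 0.6014]
[(np.float64(0.005), np.int64(4)), (np.float64(0.007), np.int64(6)), (np.float64(0.009), np.int64(8)), (np.float64(0.011), np.int64(15)), (np.float64(0.013), np.int64(38)), (np.float64(0.015), np.int64(170)), (np.float64(0.017), np.int64(54)), (np.float64(0.019), np.int64(3)), (np.float64(0.021), np.int64(82)), (np.float64(0.023), np.int64(190)), (np.float64(0.025), np.int64(30)), (np.float64(0.027), np.int64(32)), (np.float64(0.029), np.int64(43)), (np.float64(0.031), np.int64(39)), (np.float64(0.033), np.int64(53)), (np.float64(0.035), np.int64(93)), (np.float64(0.037), np.int64(49)), (np.float64(0.039), np.int64(41)), (np.float64(0.041), np.int64(69)), (np.float64(0.043), np.int64(331)), (np.float64(0.045), np.int64(579)), (np.float64(0.047), np.int64(34))]
h0 0.04497505684133113 rect ((66.82431030273438, 561.2706298828125), (44.89808654785156, 46.72349166870117), 89.70278930664062)
normal [-0.1992  0.5415  0.8168] [-0.1936  0.5399  0.8192]
mouth [0.5381 0.1622 0.0752]
tongue 88 [ 0.0005 -0.0003 -0.0096] [-0.0103 -0.0035 -0.0139] [ 0.0112  0.0022 -0.0077]
1.799817974492041
```

>>> {"fn": "jog_arm", "kwargs": {"motion": [{"offset":[0.6,-0.2,0],"rotation":[0,0,-0.38],"hand":-1},{"offset":[0.6,-0.2,0],"rotation":[0,0,-0.38],"hand":-1},{"offset":[0.6,-0.2,0],"rotation":[0,0,-0.38],"hand":-1},{"offset":[0.6,-0.2,0],"rotation":[0,0,-0.38],"hand":-1},{"offset":[0.6,-0.2,0],"rotation":[0,0,-0.38],"hand":-1},{"offset":[0.6,-0.2,0],"rotation":[0,0,-0.38],"hand":-1},{"offset":[0.6,-0.2,0],"rotation":[0,0,-0.38],"hand":-1}]}}

```text
time_s: 5.25
eef_pos: [0.5299, 0.3192, 0.3218]
tcp_rot: [2.205, 2.237, 0.001]
wrist_force: [-0.5, 0.7, 0.4]
grip_width: 0.0853
grasp_force: 0.0
```

>>> {"fn": "jog_arm", "kwargs": {"motion": [{"offset":[0,0,0],"rotation":[0,0,-0.374],"hand":-1},{"offset":[0,0,0],"rotation":[0,0,-0.374],"hand":-1},{"offset":[0,0,0],"rotation":[0,0,-0.374],"hand":-1},{"offset":[0,0,0],"rotation":[0,0,-0.374],"hand":-1},{"offset":[0,0,0],"rotation":[0,0,-0.374],"hand":-1},{"offset":[0,0,0],"rotation":[0,0,-0.374],"hand":-1},{"offset":[0,0,0],"rotation":[0,0,-0.374],"hand":-1}]}}

```text
time_s: 6.12
eef_pos: [0.5299, 0.3192, 0.3218]
tcp_rot: [0.596, 3.084, 0.0]
wrist_force: [-0.1, 0.3, 0.4]
grip_width: 0.0854
grasp_force: 0.0
```

>>> {"fn": "jog_arm", "kwargs": {"motion": [{"offset":[0.016,0.158,0.5],"rotation":[0,0,0.0144],"hand":-1},{"offset":[0.016,0.158,1],"rotation":[0,0,0.0144],"hand":-1},{"offset":[0.016,0.158,1],"rotation":[0,0,0.0144],"hand":-1}]}}

```text
time_s: 6.5
eef_pos: [0.5323, 0.3334, 0.2177]
tcp_rot: [-0.668, -3.063, 0.01]
wrist_force: [0.3, -0.0, 0.8]
grip_width: 0.0854
grasp_force: 0.0
```

```bash
python3 - <<'E'
from h import *
np.set_printoptions(precision=4,suppress=True)
s=state();print(s["qpos"],s["eef_pos"],s["tcp_rot"]);c=capture("wrist");T=wristT(s,c);W=cloud(c,T);Z=W[...,2]
R=np.linalg.norm(W[...,:2]-[.534,.3345],axis=-1)
m=(Z>.088)&(Z<.11)&(R<.05);r=cv2.minAreaRect((W[m][:,:2]*1e3).astype(np.float32));print(m.sum(),r,np.median(W[m],0))
Tt=Ro.from_rotvec(s["tcp_rot"]).as_matrix();print(Tt.T@(np.array([r[0][0]/1e3,r[0][1]/1e3,.081])-s["eef_pos"]),np.degrees(np.arctan2(Tt[1,1],Tt[0,1])))
E
```

```text
[ 0.5413  0.4163  1.4499 -0.0002  1.2845 -0.6   ] [0.5323 0.3334 0.2177] [-0.668  -3.0631  0.0101]
1045 ((534.1041259765625, 334.68975830078125), (11.687176704406738, 61.32958221435547), 65.10393524169922) [0.5316 0.3356 0.099 ]
[-0.0017  0.003   0.1367] 65.39770080314807
```

>>> {"fn": "jog_arm", "kwargs": {"motion": [{"offset":[0,0,0.5],"rotation":[0,0,0],"hand":-1},{"offset":[0,0,1],"rotation":[0,0,0],"hand":-1},{"offset":[0,0,1],"rotation":[0,0,0],"hand":-1},{"offset":[0,0,1],"rotation":[0,0,0],"hand":-1}]}}

```text
time_s: 7.05
eef_pos: [0.5369, 0.3362, 0.125]
tcp_rot: [0.668, 3.065, 0.007]
wrist_force: [-0.5, 0.5, 0.7]
grip_width: 0.0854
grasp_force: 0.0
```

>>> {"fn": "jog_arm", "kwargs": {"motion": [{"offset":[0,0,0],"rotation":[0,0,0],"hand":-1},{"offset":[0,0,0],"rotation":[0,0,0],"hand":-1}]}}

```text
time_s: 7.3
eef_pos: [0.5356, 0.3357, 0.1233]
tcp_rot: [0.669, 3.067, 0.004]
wrist_force: [-0.2, -0.1, 0.1]
grip_width: 0.0854
grasp_force: 0.0
```

>>> {"fn": "jog_arm", "kwargs": {"motion": [{"offset":[0,0,0.3],"rotation":[0,0,0],"hand":-1},{"offset":[0,0,0.41],"rotation":[0,0,0],"hand":-1},{"offset":[0,0,0.41],"rotation":[0,0,0],"hand":-1},{"offset":[0,0,0.41],"rotation":[0,0,0],"hand":0.6},{"offset":[0,0,0.41],"rotation":[0,0,0],"hand":1},{"offset":[0,0,0.41],"rotation":[0,0,0],"hand":1},{"offset":[0,0,0.41],"rotation":[0,0,0],"hand":1},{"offset":[0,0,0.41],"rotation":[0,0,0],"hand":1}], "grip_force": 70}}

```text
time_s: 8.3
eef_pos: [0.5348, 0.3351, 0.0807]
tcp_rot: [0.669, 3.069, -0.0]
wrist_force: [0.2, -1.3, 2.9]
grip_width: 0.0103
grasp_force: 69.6
```

>>> {"fn": "jog_arm", "kwargs": {"motion": [{"offset":[0,0,0],"rotation":[0,0,0],"hand":1},{"offset":[0,0,0],"rotation":[0,0,0],"hand":1}]}}

```text
time_s: 8.55
eef_pos: [0.5348, 0.3351, 0.0807]
tcp_rot: [0.669, 3.069, -0.0]
wrist_force: [-0.8, -2.2, 4.6]
grip_width: 0.0108
grasp_force: 69.8
```

```bash
python3 - <<'E'
from h import *
print({k:np.round(v,4) for k,v in state().items()})
E
```

```text
{'time_s': np.float64(8.55), 'qpos': array([ 5.4160e-01,  5.2800e-01,  1.6316e+00, -3.0000e-04,  9.8180e-01,
       -5.9990e-01]), 'qvel': array([-0.    ,  0.0005,  0.0006,  0.0007, -0.0008, -0.0002]), 'joint_torque': array([ 3.77200e-01, -4.63338e+01, -1.93836e+01,  1.83400e-01,
       -5.07700e-01,  4.80000e-03]), 'eef_pos': array([0.5348, 0.3351, 0.0807]), 'tcp_rot': array([ 0.669 ,  3.0692, -0.    ]), 'wrist_force': array([-0.7703, -2.1824,  4.5591]), 'moment': array([-0.2282,  0.1918, -0.058 ]), 'grasp_force': np.float64(69.7587), 'grip_width': np.float64(0.0108)}
```

>>> {"fn": "jog_arm", "kwargs": {"motion": [{"offset":[0,0,-0.3],"rotation":[0,0,0],"hand":1},{"offset":[0,0,-0.8],"rotation":[0,0,0],"hand":1},{"offset":[0,0,-1],"rotation":[0,0,0],"hand":1},{"offset":[0,0,-1],"rotation":[0,0,0],"hand":1},{"offset":[0,0,-1],"rotation":[0,0,0],"hand":1},{"offset":[0,0,-1],"rotation":[0,0,0],"hand":1}]}}

```text
time_s: 9.3
eef_pos: [0.534, 0.3347, 0.1783]
tcp_rot: [-0.669, -3.067, 0.004]
wrist_force: [0.7, -0.3, -2.0]
grip_width: 0.0105
grasp_force: 69.1
```

```bash
cat >> h.py <<'E'
np.set_printoptions(precision=4,suppress=True)
a=np.radians(19.73);yc=np.array([np.cos(a),np.sin(a),0]);xc=np.array([np.sin(a),-np.cos(a),0])
zl=-xc*np.sin(np.radians(35))+np.array([0,0,np.cos(np.radians(35))]);xl=np.cross(yc,zl)
mouth=np.array([.5381,.1622,.0752]);seat=mouth-.022*zl;LK=.0747
def lockR(deg): # tool y at yc turned by deg about zl
    t=np.radians(deg);y=np.cos(t)*yc-np.sin(t)*xl
    return np.stack([np.cross(y,-zl),y,-zl],1)
def rel(p,R):
    s=state();R0=Ro.from_rotvec(s["tcp_rot"]).as_matrix()
    print("t",s["time_s"],"q",s["qpos"],"p",s["eef_pos"],"w",s["grip_width"],s["grasp_force"])
    print("offset",R0.T@(p-s["eef_pos"])*10,"rot",Ro.from_matrix(R0.T@R).as_rotvec()/np.pi)
E
python3 - <<'E'
from h import *
rel(mouth+(LK+.03)*zl,lockR(1.8))
E
```

```text
t 9.3 q [ 0.5417  0.4426  1.5091 -0.      1.1933 -0.5998] p [0.534  0.3347 0.1783] w 0.010542853055212239 69.12061303853989
offset [-0.3362 -1.1214  0.1764] rot [ 0.0791 -0.1825  0.2363]
```

>>> {"fn": "jog_arm", "kwargs": {"motion": [{"offset":[-0.1,-0.3,0],"rotation":[0.016,-0.036,0.047],"hand":1},{"offset":[-0.2,-0.6,0],"rotation":[0.032,-0.073,0.094],"hand":1},{"offset":[-0.3,-0.8,0],"rotation":[0.047,-0.11,0.142],"hand":1},{"offset":[-0.3,-1,0],"rotation":[0.063,-0.146,0.19],"hand":1},{"offset":[-0.336,-1,0],"rotation":[0.079,-0.1825,0.2363],"hand":1},{"offset":[-0.336,-1,0],"rotation":[0.079,-0.1825,0.2363],"hand":1},{"offset":[-0.336,-1,0],"rotation":[0.079,-0.1825,0.2363],"hand":1},{"offset":[-0.336,-1,0],"rotation":[0.079,-0.1825,0.2363],"hand":1}]}}

```text
time_s: 10.3
eef_pos: [0.5238, 0.2298, 0.1805]
tcp_rot: [1.467, 2.154, -0.478]
wrist_force: [-0.5, -0.5, -1.2]
grip_width: 0.0102
grasp_force: 69.1
```

```bash
python3 - <<'E'
from h import *
rel(mouth+(LK+.03)*zl,lockR(1.8))
s=state();c=capture("wrist");T=wristT(s,c);W=cloud(c,T);np.savez("w3.npz",W=W,T=T,**c)
h=W@zl-mouth@zl;X=W@xl-mouth@xl;Y=W@yc-mouth@yc
F=(abs(h)<.004)&(abs(X)<.04)&(abs(Y)<.04);print(F.sum(),F.sum() and cv2.minAreaRect((np.stack([X[F],Y[F]],1)*1e3).astype(np.float32)), np.median(h[F]) if F.sum() else 0)
cv2.imwrite("pics/w3.png",cv2.resize(c["color"][...,::-1],(800,600),interpolation=cv2.INTER_CUBIC))
E
```

```text
t 10.3 q [ 0.6965  0.4585  1.6331 -0.5873  1.3289  0.5477] p [0.5238 0.2298 0.1805] w 0.010177764076165597 69.12513703107834
offset [ 0.0455 -0.0929  0.2084] rot [ 0.001  -0.0006 -0.0005]
1860 ((0.055599212646484375, -0.7180309295654297), (46.048160552978516, 46.879180908203125), 89.5738296508789) -2.6491431151059314e-05
```

View pics/w3.png

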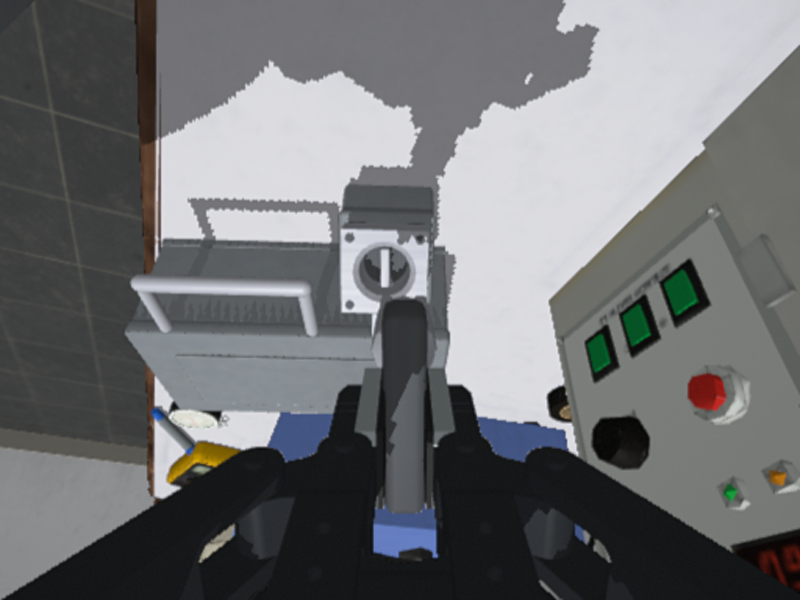

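The picture shows the key in the hand with its handle parallel to the tongue at (387,268), and the lock well centred at (387,270). It's aligned, so I'll approach and insert.

>>> {"fn": "jog_arm", "kwargs": {"motion": [{"offset":[0.045,-0.097,0.2],"rotation":[0.001,-0.0006,0],"hand":1},{"offset":[0.045,-0.097,0.2],"rotation":[0.001,-0.0006,0],"hand":1},{"offset":[0.045,-0.097,0.35],"rotation":[0.001,-0.0006,0],"hand":1},{"offset":[0.045,-0.097,0.45],"rotation":[0.001,-0.0006,0],"hand":1},{"offset":[0.045,-0.097,0.5],"rotation":[0.001,-0.0006,0],"hand":1},{"offset":[0.045,-0.097,0.55],"rotation":[0.001,-0.0006,0],"hand":1},{"offset":[0.045,-0.097,0.55],"rotation":[0.001,-0.0006,0],"hand":1}]}}

```text
time_s: 11.22
eef_pos: [0.5241, 0.2004, 0.1325]
tcp_rot: [1.467, 2.152, -0.484]
wrist_force: [0.7, -0.6, -1.8]
grip_width: 0.0103
grasp_force: 69.1
```

```bash
python3 - <<'E'
from h import *
rel(seat+LK*zl-.0004*yc,lockR(1.8));s=state();print(s["wrist_force"],s["moment"])
E
```

```text
t 11.225 q [ 0.6588  0.4847  1.7313 -0.6226  1.2135  0.5949] p [0.5241 0.2004 0.1325] w 0.010286563331135498 69.06973868608475
offset [-0.004  -0.0007  0.1758] rot [-0.0002  0.0004 -0.0006]
[ 0.6586 -0.5821 -1.7647] [0.3234 0.1952 0.0193]
```

>>> {"fn": "jog_arm", "kwargs": {"motion": [{"offset":[-0.003,0,0.05],"rotation":[0,0,0],"hand":1},{"offset":[-0.003,0,0.1],"rotation":[0,0,0],"hand":1},{"offset":[-0.003,0,0.14],"rotation":[0,0,0],"hand":1},{"offset":[-0.003,0,0.17],"rotation":[0,0,0],"hand":1},{"offset":[-0.003,0,0.18],"rotation":[0,0,0],"hand":1},{"offset":[-0.003,0,0.18],"rotation":[0,0,0],"hand":1}]}}

```text
time_s: 11.98
eef_pos: [0.5276, 0.1911, 0.1191]
tcp_rot: [1.468, 2.151, -0.482]
wrist_force: [-3.2, 2.0, 5.5]
grip_width: 0.0102
grasp_force: 70.3
```

```bash
python3 - <<'E'
from h import *
rel(seat+LK*zl-.0004*yc,lockR(1.8));s=state();print(s["wrist_force"],s["moment"])
E
```

```text
t 11.975 q [ 0.6427  0.4956  1.7533 -0.6362  1.1782  0.6058] p [0.5276 0.1911 0.1191] w 0.010221337396811468 70.28728634119034
offset [-0.0005 -0.0024  0.0088] rot [ 0.0002  0.0002 -0.0009]
[-3.2286  2.0249  5.4612] [ 0.2391  0.5041 -0.2589]
```

>>> {"fn": "jog_arm", "kwargs": {"motion": [{"offset":[0,0,0.01],"rotation":[0,0,-0.05],"hand":1},{"offset":[0,0,0.01],"rotation":[0,0,-0.1],"hand":1},{"offset":[0,0,0.01],"rotation":[0,0,-0.15],"hand":1},{"offset":[0,0,0.01],"rotation":[0,0,-0.2],"hand":1},{"offset":[0,0,0.01],"rotation":[0,0,-0.25],"hand":1},{"offset":[0,0,0.01],"rotation":[0,0,-0.3],"hand":1},{"offset":[0,0,0.01],"rotation":[0,0,-0.35],"hand":1},{"offset":[0,0,0.01],"rotation":[0,0,-0.35],"hand":1}]}}

```text
time_s: 12.98
eef_pos: [0.5275, 0.1916, 0.1186]
tcp_rot: [0.136, 2.791, -0.812]
wrist_force: [-6.0, 7.3, 9.5]
grip_width: 0.0107
grasp_force: 71.0
```

```bash
python3 - <<'E'
from h import *
rel(seat+LK*zl-.0004*yc,lockR(1.8+65.9));s=state();print(s["wrist_force"],s["moment"],s["moment"]@zl)
E
```

```text
t 12.975 q [ 0.6428  0.4956  1.7537 -0.6352  1.1763 -0.4941] p [0.5275 0.1916 0.1186] w 0.010676162762525351 71.00009053945541
offset [ 0.0002 -0.0074  0.0078] rot [ 0.0005  0.0002 -0.017 ]
[-5.9846  7.3048  9.5097] [ 0.4541  0.8885 -0.4438] 0.028219369074998224
```

>>> {"fn": "jog_arm", "kwargs": {"motion": [{"offset":[0,0,0.005],"rotation":[0,0,-0.04],"hand":1},{"offset":[0,0,0.005],"rotation":[0,0,-0.08],"hand":1},{"offset":[0,0,0.005],"rotation":[0,0,-0.11],"hand":1},{"offset":[0,0,0.005],"rotation":[0,0,-0.11],"hand":1}]}}

```text
time_s: 13.48
eef_pos: [0.5275, 0.1916, 0.1186]
tcp_rot: [-0.354, 2.855, -0.882]
wrist_force: [-7.9, 8.0, 10.6]
grip_width: 0.0108
grasp_force: 71.4
```

```bash
python3 - <<'E'
from h import *
rel(seat+LK*zl-.0004*yc,lockR(65.9+17.2));s=state();print(s["wrist_force"],s["moment"],s["moment"]@zl)
E
```

```text
t 13.475 q [ 0.6426  0.4955  1.7538 -0.6349  1.1758 -0.8386] p [0.5275 0.1916 0.1186] w 0.010773034205637431 71.37253850698471
offset [ 0.0027 -0.0078  0.0075] rot [0.0006 0.0004 0.0071]
[-7.9458  8.0482 10.5607] [ 0.4898  0.9925 -0.6169] -0.06430025327780159
```

>>> {"fn": "jog_arm", "kwargs": {"motion": [{"offset":[0,0,0],"rotation":[0,0,-0.02],"hand":1},{"offset":[0,0,0],"rotation":[0,0,-0.035],"hand":1},{"offset":[0,0,0],"rotation":[0,0,-0.035],"hand":1},{"offset":[0,0,0],"rotation":[0,0,-0.035],"hand":1}]}}

```text
time_s: 13.98
eef_pos: [0.5274, 0.1917, 0.1185]
tcp_rot: [-0.512, 2.859, -0.899]
wrist_force: [-7.3, 9.6, 10.6]
grip_width: 0.0105
grasp_force: 71.8
```

```bash
python3 - <<'E'
from h import *
rel(seat+LK*zl-.0004*yc,lockR(65.9+17.2));s=state();print(s["wrist_force"],s["moment"],s["moment"]@zl)
E
```

```text
t 13.975 q [ 0.6425  0.4955  1.7537 -0.6341  1.1757 -0.9467] p [0.5274 0.1917 0.1185] w 0.010506017764476917 71.81334793567657
offset [ 0.0032 -0.009   0.0075] rot [0.0007 0.0003 0.0414]
[-7.2857  9.6149 10.6033] [ 0.6642  0.7479 -1.0538] -0.5880476270444015
```

The moment jumped to 0.59 Nm, so the lock is on its stop. I'll back off within the play and withdraw.

>>> {"fn": "jog_arm", "kwargs": {"motion": [{"offset":[0,0,0],"rotation":[0,0,0],"hand":1},{"offset":[0,0,-0.005],"rotation":[0,0,0.05],"hand":1},{"offset":[0,0.008,-0.01],"rotation":[0,0,0.11],"hand":1},{"offset":[0,0.008,-0.01],"rotation":[0,0,0.11],"hand":1},{"offset":[0,0.008,-0.1],"rotation":[0,0,0.11],"hand":1},{"offset":[0,0.008,-0.25],"rotation":[0,0,0.11],"hand":1},{"offset":[0,0.008,-0.6],"rotation":[0,0,0.11],"hand":1},{"offset":[0,0.008,-0.8],"rotation":[0,0,0.11],"hand":1}]}}

```text
time_s: 14.98
eef_pos: [0.5123, 0.2349, 0.1837]
tcp_rot: [-0.018, 2.818, -0.838]
wrist_force: [0.0, 0.8, -0.8]
grip_width: 0.0103
grasp_force: 69.1
```

```bash
python3 - <<'E'
from h import *
s=state();print(s["wrist_force"],s["moment"])
c=capture("wrist");T=wristT(s,c);W=cloud(c,T)
h=W@zl-mouth@zl;X=W@xl-mouth@xl;Y=W@yc-mouth@yc
t=(np.hypot(X,Y)<.012)&(h<-.005)&(h>-.012);P=np.stack([X[t],Y[t]],1);print(t.sum())
if t.sum()>10:
    e=np.linalg.svd(P-P.mean(0))[2][0];print("tongue deg",np.degrees(np.arctan2(e[1],e[0])))
cv2.imwrite("pics/w4.png",cv2.resize(c["color"][...,::-1],(800,600),interpolation=cv2.INTER_CUBIC))
rel(np.array([.5348,.3351,.1707]),Ro.from_rotvec([.669,3.0692,0]).as_matrix())
E
```

```text
[ 0.0163  0.8137 -0.8129] [0.3904 0.1051 0.004 ]
136
tongue deg 65.39872584370688
t 15.025 q [ 0.7171  0.4479  1.6381 -0.5818  1.3421 -0.6474] p [0.5128 0.2364 0.1854] w 0.010219453995223454 69.16571974754333
offset [-0.2552  0.919  -0.3661] rot [-0.1656  0.1041  0.1363]
```

View pics/w4.png

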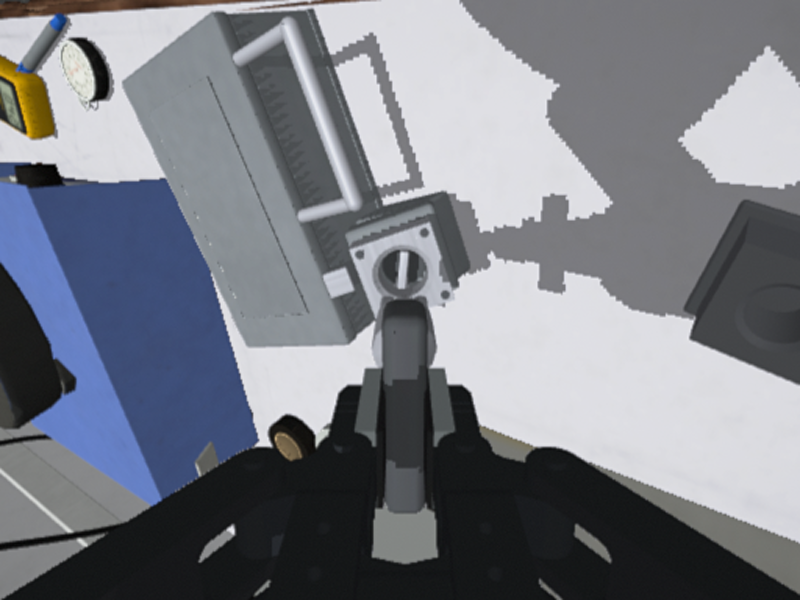

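Looking at the picture, the tongue at (404,268) has turned to 65°, so the lock is unlocked and the key is still straight in the hand. Next, back to the stand.

>>> {"fn": "jog_arm", "kwargs": {"motion": [{"offset":[-0.05,0.18,-0.07],"rotation":[-0.033,0.021,0.027],"hand":1},{"offset":[-0.1,0.37,-0.15],"rotation":[-0.066,0.042,0.055],"hand":1},{"offset":[-0.15,0.55,-0.22],"rotation":[-0.1,0.062,0.082],"hand":1},{"offset":[-0.2,0.74,-0.29],"rotation":[-0.132,0.083,0.109],"hand":1},{"offset":[-0.255,0.919,-0.366],"rotation":[-0.1656,0.1041,0.1363],"hand":1},{"offset":[-0.255,0.919,-0.366],"rotation":[-0.1656,0.1041,0.1363],"hand":1},{"offset":[-0.255,0.919,-0.366],"rotation":[-0.1656,0.1041,0.1363],"hand":1},{"offset":[-0.255,0.919,-0.366],"rotation":[-0.1656,0.1041,0.1363],"hand":1}]}}

```text
time_s: 16.02
eef_pos: [0.5337, 0.3324, 0.1666]
tcp_rot: [-0.669, -3.067, 0.01]
wrist_force: [-0.5, 0.1, -1.3]
grip_width: 0.0105
grasp_force: 69.1
```

>>> {"fn": "jog_arm", "kwargs": {"motion": [{"offset":[0,0,0],"rotation":[0,0,0],"hand":1},{"offset":[0,0,0],"rotation":[0,0,0],"hand":1}]}}

```text
time_s: 16.27
eef_pos: [0.534, 0.3324, 0.1668]
tcp_rot: [-0.67, -3.066, 0.008]
wrist_force: [0.6, -0.7, -0.3]
grip_width: 0.0105
grasp_force: 69.1
```

```bash
python3 - <<'E'
from h import *
rel(np.array([.5348,.3351,.0817]),Ro.from_rotvec([.669,3.0692,0]).as_matrix())
E
```

```text
t 16.275 q [ 0.5393  0.4503  1.5269 -0.0018  1.1698 -0.6004] p [0.534  0.3324 0.1668] w 0.010518714841186633 69.06297326087952
offset [0.003  0.0321 0.8509] rot [-0.0017 -0.0006 -0.0004]
```

>>> {"fn": "jog_arm", "kwargs": {"motion": [{"offset":[0.003,0.032,0.2],"rotation":[-0.0017,-0.0006,0],"hand":1},{"offset":[0.003,0.032,0.4],"rotation":[-0.0017,-0.0006,0],"hand":1},{"offset":[0.003,0.032,0.4],"rotation":[-0.0017,-0.0006,0],"hand":1},{"offset":[0.003,0.032,0.5],"rotation":[-0.0017,-0.0006,0],"hand":1},{"offset":[0.003,0.032,0.6],"rotation":[-0.0017,-0.0006,0],"hand":1},{"offset":[0.003,0.032,0.7],"rotation":[-0.0017,-0.0006,0],"hand":1},{"offset":[0.003,0.032,0.8],"rotation":[-0.0017,-0.0006,0],"hand":1},{"offset":[0.003,0.032,0.8],"rotation":[-0.0017,-0.0006,0],"hand":1}]}}

```text
time_s: 17.27
eef_pos: [0.5344, 0.3346, 0.0856]
tcp_rot: [-0.672, -3.067, 0.002]
wrist_force: [-0.2, -0.6, -1.9]
grip_width: 0.0104
grasp_force: 69.1
```

```bash
python3 - <<'E'
from h import *
rel(np.array([.5348,.3351,.0807]),Ro.from_rotvec([.669,3.0692,0]).as_matrix());s=state();print(s["wrist_force"],s["moment"])
E
```

```text
t 17.275 q [ 0.5411  0.5231  1.626   0.0001  0.9945 -0.5987] p [0.5344 0.3346 0.0856] w 0.010393557714783383 69.06958132982254
offset [-0.0015  0.0065  0.0492] rot [-0.0005 -0.0005 -0.0006]
[-0.2208 -0.5885 -1.8688] [ 0.0107  0.0066 -0.0374]
```

Now I'll go fully down, release, and check the force.

>>> {"fn": "jog_arm", "kwargs": {"motion": [{"offset":[0,0.003,0.04],"rotation":[0,0,0],"hand":1},{"offset":[0,0.003,0.05],"rotation":[0,0,0],"hand":1},{"offset":[0,0.003,0.05],"rotation":[0,0,0],"hand":1},{"offset":[0,0.003,0.05],"rotation":[0,0,0],"hand":0.4},{"offset":[0,0.003,0.05],"rotation":[0,0,0],"hand":-0.2},{"offset":[0,0.003,0.05],"rotation":[0,0,0],"hand":-0.2},{"offset":[0,0.003,0.05],"rotation":[0,0,0],"hand":-0.2}]}}

```text
time_s: 18.15
eef_pos: [0.5352, 0.3352, 0.0819]
tcp_rot: [0.672, 3.069, 0.001]
wrist_force: [-0.7, 0.4, -0.5]
grip_width: 0.0515
grasp_force: 0.0
```

>>> {"fn": "jog_arm", "kwargs": {"motion": [{"offset":[0,0,-0.3],"rotation":[0,0,0],"hand":-0.2},{"offset":[0,0,-0.8],"rotation":[0,0,0],"hand":-0.2},{"offset":[0,0,-1],"rotation":[0,0,0],"hand":-0.2},{"offset":[0,0,-1],"rotation":[0,0,0],"hand":-0.2}]}}

```text
time_s: 18.65
eef_pos: [0.536, 0.3357, 0.1837]
tcp_rot: [0.671, 3.066, 0.005]
wrist_force: [0.0, 0.4, 0.2]
grip_width: 0.0512
grasp_force: 0.0
```

```bash
python3 - <<'E'
from h import *
s=state();c=capture("wrist");T=wristT(s,c);W=cloud(c,T);Z=W[...,2]
R=np.linalg.norm(W[...,:2]-[.534,.3345],axis=-1)
m=(Z>.085)&(Z<.12)&(R<.05);r=cv2.minAreaRect((W[m][:,:2]*1e3).astype(np.float32));print(m.sum(),r,np.median(W[m],0),np.nanpercentile(Z[m],[5,95]))
# lid bar in case frame: hinge from mouth? use w2 lid
d=np.load("w2.npz");W=d["W"];u=W@xc;v=W@yc;Z=W[...,2]
m=(Z>.06)&(Z<.09)&(u>.02)&(u<.07)&(v<.52)&(v>.38);P=np.stack([u[m],v[m]],1)
print("bar u",np.percentile(u[m],[1,10,50,90,99]),"v",np.percentile(v[m],[.5,50,99.5]),"z",np.median(Z[m]))
hist=np.histogram(u[m],bins=np.arange(.02,.072,.004));print(hist[0])
print("mouth uv",mouth@xc,mouth@yc)
E
```

```text
1367 ((534.6920776367188, 335.12371826171875), (12.65805721282959, 61.0974235534668), 65.00968170166016) [0.5318 0.336  0.0989] [0.0961 0.1002]
bar u [0.038  0.0386 0.0431 0.0628 0.0693] v [0.4242 0.4808 0.5195] z 0.07902629770776592
[  0   0   0   0 195 238 153  25  25  30  39  42]
mouth uv 0.028978318890589466 0.561267055005258
```

The key is home, with its handle top at 0.099 as at the start. Next I'll move to a hooking pose in front of the bar with the fingers shut.

```bash
cat >> h.py <<'E'
L=np.radians(55);Z=np.array([0,0,1.])
dd=xc*np.sin(L)-Z*np.cos(L);nn=xc*np.cos(L)+Z*np.sin(L)
RH=np.stack([-yc,np.cross(dd,-yc),dd],1)
def bar(th,v=.462): return xc*(.1965-.155*np.cos(th)-.006*np.sin(th))+yc*v+Z*(.07+.155*np.sin(th)+.006*np.cos(th))
E
python3 - <<'E'
from h import *
print(np.linalg.det(RH),bar(0))
p=bar(0)-.026*nn-.105*dd;print(p);s=state()
rel(np.array([.43,.24,.22]),RH)
R0=Ro.from_rotvec(s["tcp_rot"]).as_matrix()
E
```

```text
1.0000000000000004 [0.4489 0.1169 0.076 ]
[0.4148 0.2119 0.1149]
t 18.7 q [ 0.5413  0.4397  1.5045  0.      1.1965 -0.5984] p [0.5351 0.3352 0.1819] w 0.05086369555639053 0.0
offset [ 0.557  -1.3035 -0.3822] rot [ 0.2898 -0.1181 -0.2273]
```

>>> {"fn": "jog_arm", "kwargs": {"motion": [{"offset":[0.2,-0.4,-0.38],"rotation":[0,0,0],"hand":1},{"offset":[0.4,-0.9,-0.38],"rotation":[0.05,-0.02,-0.04],"hand":1},{"offset":[0.557,-1,-0.38],"rotation":[0.097,-0.039,-0.076],"hand":1},{"offset":[0.557,-1,-0.38],"rotation":[0.145,-0.059,-0.114],"hand":1},{"offset":[0.557,-1,-0.38],"rotation":[0.193,-0.079,-0.151],"hand":1},{"offset":[0.557,-1,-0.38],"rotation":[0.24,-0.098,-0.19],"hand":1},{"offset":[0.557,-1,-0.38],"rotation":[0.2898,-0.1181,-0.2273],"hand":1},{"offset":[0.557,-1,-0.38],"rotation":[0.2898,-0.1181,-0.2273],"hand":1}]}}

```text
time_s: 19.7
eef_pos: [0.4417, 0.2679, 0.2171]
tcp_rot: [-0.465, 2.612, -1.371]
wrist_force: [-1.1, 0.0, -0.7]
grip_width: -0.0002
grasp_force: 0.0
```

>>> {"fn": "jog_arm", "kwargs": {"motion": [{"offset":[0,0,0],"rotation":[0,0,0],"hand":1},{"offset":[0,0,0],"rotation":[0,0,0],"hand":1}]}}

```text
time_s: 19.95
eef_pos: [0.4428, 0.2674, 0.2194]
tcp_rot: [-0.454, 2.616, -1.362]
wrist_force: [1.0, -0.0, 0.3]
grip_width: -0.0002
grasp_force: 0.0
```

```bash
python3 - <<'E'
from h import *
rel(bar(0)-.026*nn-.105*dd,RH)
E
```

```text
t 19.95 q [ 0.9467  0.5151  1.6468 -0.7419  1.6372 -0.7557] p [0.4428 0.2674 0.2194] w -0.00019477729222185477 0.0
offset [0.4496 0.6101 0.9499] rot [ 0.0001 -0.0004  0.0001]
```

>>> {"fn": "jog_arm", "kwargs": {"motion": [{"offset":[0.22,0.3,0.47],"rotation":[0,0,0],"hand":1},{"offset":[0.45,0.61,0.95],"rotation":[0,0,0],"hand":1},{"offset":[0.45,0.61,0.95],"rotation":[0,0,0],"hand":1},{"offset":[0.45,0.61,0.95],"rotation":[0,0,0],"hand":1},{"offset":[0.45,0.61,0.95],"rotation":[0,0,0],"hand":1}]}}

```text
time_s: 20.58
eef_pos: [0.4161, 0.2135, 0.1166]
tcp_rot: [-0.452, 2.615, -1.356]
wrist_force: [-0.5, -0.4, 0.8]
grip_width: -0.0
grasp_force: 0.0
```

```bash
python3 - <<'E'
from h import *
rel(bar(0)-.026*nn+.015*dd,RH)
c=capture("wrist")
cv2.imwrite("pics/w5.png",c["color"][...,::-1])
E
```

```text
t 20.575 q [ 0.9297  0.5694  1.8876 -0.7639  1.409  -0.5598] p [0.4161 0.2135 0.1166] w -2.3566256920630367e-05 0.0
offset [0.0196 0.0046 1.2179] rot [ 0.0007  0.0006 -0.001 ]
```

View pics/w5.png

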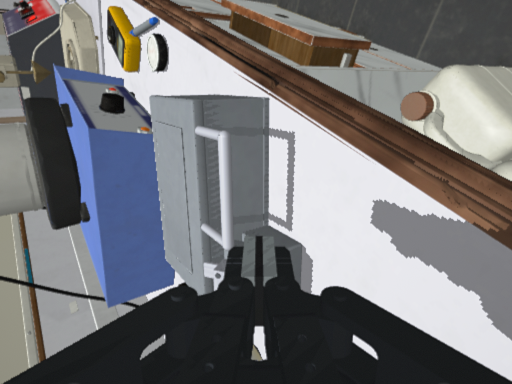

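The shut fingers at (260,250) sit on the underside of the bar (225,185). I'll slide in below it.

>>> {"fn": "jog_arm", "kwargs": {"motion": [{"offset":[0.01,0,0.3],"rotation":[0,0,0],"hand":1},{"offset":[0.02,0,0.6],"rotation":[0,0,0],"hand":1},{"offset":[0.02,0,0.8],"rotation":[0,0,0],"hand":1},{"offset":[0.02,0,1],"rotation":[0,0,0],"hand":1},{"offset":[0.02,0,1],"rotation":[0,0,0],"hand":1}]}}

```text
time_s: 21.25
eef_pos: [0.4405, 0.1333, 0.0576]
tcp_rot: [-0.454, 2.616, -1.364]
wrist_force: [0.1, -0.2, 0.6]
grip_width: 0.0003
grasp_force: 0.0
```

>>> {"fn": "jog_arm", "kwargs": {"motion": [{"offset":[0,0,0.1],"rotation":[0,0,0],"hand":1},{"offset":[0,0,0.2],"rotation":[0,0,0],"hand":1},{"offset":[0,0,0.2],"rotation":[0,0,0],"hand":1}]}}

```text
time_s: 21.62
eef_pos: [0.4459, 0.1183, 0.0463]
tcp_rot: [-0.455, 2.616, -1.363]
wrist_force: [0.4, 0.8, 0.7]
grip_width: 0.0001
grasp_force: 0.0
```

```bash
python3 - <<'E'
from h import *
rel(bar(0)-.026*nn+.015*dd,RH);print(state()["wrist_force"])
s=state();R0=Ro.from_rotvec(s["tcp_rot"]).as_matrix()
for t in(.1,.2,.3,.4,.5,.6,.7,.8,.9,1.0): print(t,R0.T@(bar(t)-.02*nn+.015*dd-s["eef_pos"])*10)
E
```

```text
t 21.625 q [ 0.7708  0.6385  2.0553 -0.9312  1.1925 -0.4394] p [0.4459 0.1183 0.0463] w 0.00013689812551459822 0.0
offset [-0.0233  0.0034 -0.0016] rot [-0.0002 -0.0004  0.0003]
[0.357  0.8233 0.6964]
0.1 [-0.023  -0.1842 -0.0887]
0.2 [-0.0228 -0.3188 -0.1618]
0.3 [-0.0226 -0.4593 -0.2204]
0.4 [-0.0225 -0.6041 -0.2637]
0.5 [-0.0223 -0.7518 -0.2913]
0.6 [-0.0222 -0.901  -0.3031]
0.7 [-0.0221 -1.0501 -0.2987]
0.8 [-0.022  -1.1976 -0.2784]
0.9 [-0.0219 -1.3422 -0.2423]
1.0 [-0.0218 -1.4823 -0.1907]
```

Lift along the arc to about 0.6 rad.

>>> {"fn": "jog_arm", "kwargs": {"motion": [{"offset":[-0.02,-0.1,-0.04],"rotation":[0,0,0],"hand":1},{"offset":[-0.02,-0.18,-0.089],"rotation":[0,0,0],"hand":1},{"offset":[-0.02,-0.32,-0.16],"rotation":[0,0,0],"hand":1},{"offset":[-0.02,-0.46,-0.22],"rotation":[0,0,0],"hand":1},{"offset":[-0.02,-0.6,-0.264],"rotation":[0,0,0],"hand":1},{"offset":[-0.02,-0.75,-0.29],"rotation":[0,0,0],"hand":1},{"offset":[-0.02,-0.9,-0.3],"rotation":[0,0,0],"hand":1},{"offset":[-0.02,-0.9,-0.3],"rotation":[0,0,0],"hand":1}]}}

```text
time_s: 22.62
eef_pos: [0.4573, 0.0935, 0.1384]
tcp_rot: [-0.453, 2.615, -1.361]
wrist_force: [-0.1, 0.2, 0.5]
grip_width: -0.0001
grasp_force: 0.0
```

```bash
python3 - <<'E'
from h import *
s=state();R0=Ro.from_rotvec(s["tcp_rot"]).as_matrix();print(s["qpos"],s["wrist_force"])
for t in(.6,.7,.8,.9,1.0,1.1): print(t,R0.T@(bar(t)-.02*nn+.015*dd-s["eef_pos"])*10)
E
```

```text
[ 0.7195  0.4704  2.0194 -0.9146  1.2933 -0.6257] [-0.0999  0.2445  0.5173]
0.6 [0.0004 0.0094 0.0022]
0.7 [ 0.0002 -0.1397  0.0064]
0.8 [-0.     -0.2873  0.0266]
0.9 [-0.0003 -0.4319  0.0626]
1.0 [-0.0005 -0.572   0.1141]
1.1 [-0.0007 -0.7063  0.1805]
```

No contact force, so I'll check where the lid is.

```bash
python3 - <<'E'
from h import *
c=capture("wrist");cv2.imwrite("pics/w6.png",c["color"][...,::-1])
E
```

```text
(no output)
```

View pics/w6.png

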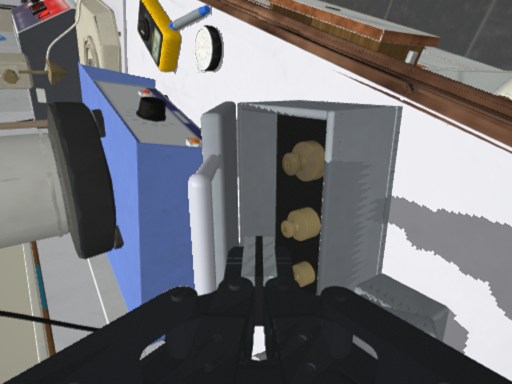

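The picture shows the lid standing open with its bar at (203,230), the check weights visible, and the fingers clear of it. I'll retreat and measure the lid angle.

>>> {"fn": "jog_arm", "kwargs": {"motion": [{"offset":[0,0,-0.4],"rotation":[0,0,0],"hand":1},{"offset":[0,0,-0.9],"rotation":[0,0,0],"hand":1},{"offset":[0,0,-1],"rotation":[0,0,0],"hand":1},{"offset":[0,0,-1],"rotation":[0,0,0],"hand":1},{"offset":[0,0,-1],"rotation":[0,0,0],"hand":1}]}}

```text
time_s: 23.3
eef_pos: [0.4291, 0.17, 0.1939]
tcp_rot: [-0.456, 2.616, -1.365]
wrist_force: [0.5, -0.6, 0.2]
grip_width: -0.0002
grasp_force: 0.0
```

```bash
python3 - <<'E'
from h import *
print(bar(1.22),bar(1.17))
c=capture("top");W=cloud(c);u=W@xc-.1965;v=W@yc;z=W[...,2]
m=(abs(v-.4705)<.04)&(u>-.12)&(u<-.01)&(z>.1)&(z<.26);q=np.stack([-u[m],z[m]-.07],1)
hi=q[:,1]>.125;print("top: bar region",hi.sum(),np.median(q[hi],0),"ang",np.arctan2(np.median(q[hi,1])-.005,np.median(q[hi,0]))-.04)
s=state();c=capture("wrist");W=cloud(c,wristT(s,c));u=W@xc-.1965;v=W@yc;z=W[...,2]
m=(abs(v-.4705)<.05)&(u>-.12)&(u<-.0)&(z>.12)&(z<.26);q=np.stack([-u[m],z[m]-.07],1);hi=q[:,1]>.135
print("wrist bar",hi.sum(),np.percentile(q[hi],[5,50,95],axis=0))
print(boxes_of("wrist","key")[:1])
c=capture("scene");W=cloud(c);R=np.linalg.norm(W[...,:2]-[.5345,.3345],axis=-1);m=(R<.04)&(W[...,2]>.07)&(W[...,2]<.12);print("key",m.sum(),W[m].mean(0),W[m].max(0))
print("home",[.5343,.3346]);print(state()["time_s"],s["wrist_force"])
E
```

```text
[0.4813 0.0264 0.2176] [0.4789 0.0331 0.2151]
top: bar region 113 [0.0896 0.1314] ang 0.9142471004095392
wrist bar 516 [[0.0785 0.1351]
 [0.0812 0.1362]
 [0.0833 0.1372]]
[]
key 68 [0.5268 0.3429 0.0932] [0.5618 0.3551 0.1023]
home [0.5343, 0.3346]
23.5 [-1.258  -0.398   0.5163]
```

>>> {"fn": "jog_arm", "kwargs": {"motion": [{"offset":[0,0,0],"rotation":[0,0,0],"hand":1},{"offset":[0,0,0],"rotation":[0,0,0],"hand":1},{"offset":[0,0,0],"rotation":[0,0,0],"hand":1},{"offset":[0,0,0],"rotation":[0,0,0],"hand":1},{"offset":[0,0,0],"rotation":[0,0,0],"hand":1},{"offset":[0,0,0],"rotation":[0,0,0],"hand":1},{"offset":[0,0,0],"rotation":[0,0,0],"hand":1},{"offset":[0,0,0],"rotation":[0,0,0],"hand":1}]}}

```text
time_s: 24.5
eef_pos: [0.4295, 0.1712, 0.1948]
tcp_rot: [-0.455, 2.615, -1.362]
wrist_force: [0.2, 0.2, -0.8]
grip_width: -0.0001
grasp_force: 0.0
```

```bash
python3 - <<'E'
from h import *
s=state();c=capture("wrist");W=cloud(c,wristT(s,c));u=W@xc-.1965;v=W@yc;z=W[...,2]
m=(abs(v-.4705)<.05)&(u>-.14)&(u<.02)&(z>.1)&(z<.26);q=np.stack([-u[m],z[m]-.07],1);hi=q[:,1]>np.percentile(q[:,1],70)
print("wrist bar",m.sum(),np.percentile(q[hi],[5,50,95],axis=0))
# lid plane: use points of underside between; fit
l=(abs(v-.50)<.09)&(u>-.1)&(u<.03)&(z>.085)&(z<.16);p=np.stack([-u[l],z[l]-.07],1)
for a_,b_ in((.015,.03),(.03,.045),(.045,.06),(.06,.075),(.075,.09)):
    k=(p[:,1]>a_)&(p[:,1]<b_);print(a_,k.sum(),np.percentile(p[k,0],[10,50,90]) if k.sum() else "")
cv2.imwrite("pics/w7.png",c["color"][...,::-1])
E
```

```text
wrist bar 8156 [[0.029  0.107 ]
 [0.0479 0.1447]
 [0.051  0.1518]]
0.015 1269 [0.0039 0.0061 0.0084]
0.03 1459 [0.0094 0.0117 0.0139]
0.045 1613 [0.015  0.0172 0.0194]
0.06 1796 [0.0205 0.0227 0.025 ]
0.075 1989 [0.026  0.0282 0.0304]
```

View pics/w7.png

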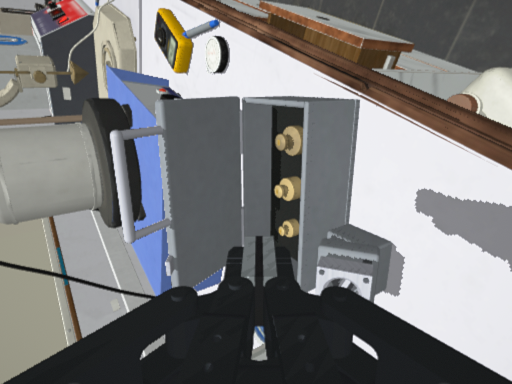

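The picture shows the lid fully open, with its bar at (122,185). The measured slope is 1.218 rad, so it is on its stop, and the robot is touching nothing.

```bash
python3 -c "
from cell import *
print(hand_in())"
```

```text
the job is handed in; nothing more can be done
None
```

I've handed the job in at about 24.6 s of the 61 s allowed, but no verdict came back: the lock is turned to its stop, the key is back down in its stand, the lid is open at a measured 1.22 rad, and the arm never went near the bottle, beaker or stopwatch, though I did not re-measure where they stand.

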